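# Scan a shelved carton with the touch reader

### The job

Take the touch reader off its fork, press its sprung nose squarely onto the middle of the bar-code label on the square-ended carton (not the flat carton or the round tube), just part-way in, and hold it still there for a second. Then hang the reader back on its fork and let go; leave everything else alone.

Things in the scene. Friction and masses are not known exactly. Their poses are not given: they have to be found in the camera images.
- reader: Hand-held touch reader, 160 g, hung upright on the dock. Origin: centre of the collar's underside; z up along its axis. Collar 46 mm diameter, z 0 to 6 mm; above it a grey block handle, z 6 to 58, 36 mm along x, 28 mm along y (grip across y). Below: black barrel 24 mm diameter to z -70, then a rubber nose 15 mm diameter, end at z -84 when out. It reads at any turn about z.
- nose_tip (a point): Centre of the end face of the reader's sprung nose (84 mm below the reader's origin with the nose out, on its axis).
- nose (a joint): How far the reader's nose is pressed in, m: 0 fully out, 0.008 bottomed. Sprung: it starts to move at about 2.4 N and takes about 5.6 N at 4 mm and 9 N at 8 mm.
- dock: Fixed steel stand. Origin: underside of its foot, below the fork's middle; z up. Foot x -45 to 65, y -45 to 45 mm, 12 mm high. Fork: two arms, top face at z 120, x -30 to 35, 12 mm wide, gap y -16 to 16, open towards -x; the column behind (x 35 to 55) is no higher. The reader hangs with its barrel in the gap and collar on the arms, its origin at (0, 0, 120) mm.
- pocket_square: Steel pocket, 76 x 76 mm, holding the white square-ended carton (66 x 66). Origin: centre of its mouth, 140 mm above the bench; z points out along the carton, 27 degrees off vertical, towards the robot; y level. The carton's flat end, square to z, stands out 10 to 35 mm, NOT measured: feel for it. Its label (46 along y, 30 along x) is centred on the z axis. It stays put when pressed.
- pocket_flat: Like pocket_square, on another stand: a pocket 46 x 114 mm with a flat carton of end 34 x 102 mm. Not to be scanned. Same tilt, mouth height and stand-out.
- pocket_tube: Like pocket_square, on another stand: a pocket 76 x 76 mm with a round tube, 62 mm diameter. Not to be scanned. Same tilt, mouth height and stand-out.
- spray_can: Bystander: upright bare metal can, 52 mm diameter, 110 mm high; origin under its centre.
- tape: Bystander: roll of clear tape lying flat, 100 mm diameter, 24 mm high; origin under its centre.
- part_box: Bystander: closed brown carton 70 x 110 x 45 mm; origin under its centre.

How it is judged:
On the way:
1. held in the fingers, nose pressed 2 to 6.5 mm in on the square-ended carton, tip within 6 mm of the label's centre in x and y, axis within 6 degrees of square, still (under 10 mm/s, 0.1 rad/s) for 1 s (value of joint nose between 0.002 and 0.0065 m and x of nose_tip in the frame of pocket_square between -0.006 and 0.006 m and y of nose_tip in the frame of pocket_square between -0.006 and 0.006 m and angle between the z axis of reader and the z axis of pocket_square, either way round below 0.105 rad and contact force between reader and pocket_square above 1.5 N and contact force between the fingers and reader above 1 N and linear speed of reader below 0.01 m/s and angular speed of reader below 0.1 rad/s), for 1 s.
At the end, for the whole second after the job is handed in: The reader hangs upright (within 5 degrees) on its fork, released and at rest: collar on the arms within 3 mm, within 12 mm of the fork's middle lengthwise and 6 mm across, nose out within 1 mm; can, tape and brown carton within 20 mm of their first places (x of reader in the frame of dock between -0.012 and 0.012 m and y of reader in the frame of dock between -0.006 and 0.006 m and z of reader in the frame of dock between 0.117 and 0.123 m and angle between reader's own z axis and vertical below 0.1 rad and value of joint nose below 0.001 m and linear speed of reader below 0.01 m/s and angular speed of reader below 0.1 rad/s and distance of each of spray_can, tape, part_box from where it was at the start of the episode below 0.02 m); the robot touches nothing.
It fails at once if the reader is pressed on the square-ended carton or its pocket with over 20 N (contact force between reader and pocket_square above 20 N).
It fails at once if the reader touches the flat carton, the round tube or their pockets (contact force between reader and pocket_flat above 0.5 N or contact force between reader and pocket_tube above 0.5 N).
It fails at once if the reader is dropped or jammed onto the dock (over 25 N between them) (contact force between reader and dock above 25 N).
It fails at once if the can, tape or brown carton is moved by over 20 mm (distance of any of spray_can, tape, part_box from where it was at the start of the episode above 0.02 m).
It also fails if it takes over 54 s, if anything falls off the work surface, if the arm or the gripper's body presses on something with over 40 N, if the wrist force passes 120 N, or if a joint passes its speed limit or range.

### The arm

A 7-joint arm with a two-finger parallel gripper is mounted at the origin on the work surface. World frame = base frame: x ahead of the robot, y to its left, z up, the work surface at z = 0. Lengths are in m, angles in rad, forces in N, time in s.
With the tool pointing down it reaches from about 0.4 to 0.9 m from the base axis. Payload 5.5 kg.
Tool frame: the origin (TCP) lies midway between the tips of the shut fingers; the grasp point (between the pads) lies 19 mm behind it (tcp_to_grasp is the distance from the TCP to the grasp point, in m); z points along the fingers, y is the line along which they close (so a half turn about z gives the same grasp; the last joint's range is limited). The gripper opens to 92 mm and grips with 3 to 60 N. Pads are 19 mm wide; open, the fingers measure 130 mm over their backs; the gripper's body (75 mm by 190 mm) begins 47 mm behind the grasp point.
Start: joints at [-0.89, 0.501, -0.427, 1.55, 0.221, 1.138, -0.21], TCP at [0.264, 0.594, 0.227] pointing down, gripper open.
Joint ranges: [-2.88, 2.88], [-0.31, 2.03], [-1.54, 1.56], [0.2, 2.42], [-1.41, 4.55], [0.19, 2.02], [-2.57, 2.57]. Speed limits (rad/s): [2.57, 2.57, 3.14, 3.14, 3.14, 3.14, 3.14].

### API

Orientations are given as a rotation vector (axis times angle).
In Python, from station import sense, capture, sign_off, tcp_to_grasp gives the robot as it stands. The module is installed in compiled form; this text tells all that it offers.
- The arm moves only by the tool send_rows, never from a script. Its argument "increments" is a list of rows, each an object with "claw": the finger opening in m, from 0 to 0.0918; "offset": the shift along the tool's x, y, z in m, a list of three; "twist": the turn about the tool's z in rad. A call has 1 to 12 rows; each row is the pose to reach, as a shift and turn from the pose commanded when the call began, along the tool's axes at that moment; what a row does not reach only later rows make up. A row lasts 1/8 s, in which the tool goes at most 62.5 mm and 10.7 degrees, less where a joint would pass 70% of its speed; a pose out of reach is approached as far as the arm can. A call with a gripper value outside its range is refused whole. The fingers move at their own pace and stop on an object; the grip force is fixed at half the most. Time passes only in rows, so rows that repeat a pose let the fingers close. It gives the time, the measured TCP pose, the force, the opening and the grip force at its end, in the units of the state.
- sense(): the state, without advancing time (a new reading comes with each control period).
- capture(name): name is "side" or "top" or "wrist"; returns a dict with "pixels" (480x640x3 uint8, red, green, blue), "fx", "fy", "cx", "cy" (pixels), "D" ([k1, k2, p1, p2, k3] as OpenCV has them; the pictures are not rectified), "R" (3x3) and "t" (3): a world point X has camera coordinates R X + t. Camera axes: x right, y down, z forward; pixel columns grow to the right and rows downward; lengths in m; the calibration is good to about 2 mm. A picture is of the moment at which its call begins. There is no depth.
- sign_off(): hands the job in; it is judged then, once.
The state is a dict: "t": time; "joint_pos": joint angles; "dq": joint speeds; "effort": joint torques, N m; "tool_pos": TCP position; "orientation": TCP orientation; "wrist_force": force on the tool from outside, world axes, zero at the start; "wrist_torque": the same for the moment, N m; "finger_gap": finger opening in m; "grasp_force": force on a finger pad.
Only numpy, scipy, OpenCV 4.12 (cv2) and the standard library are available. Lean on these libraries where they do the work, as an engineer would, in place of code of your own. Each camera call takes 0.05 s, during which the arm holds its last target. There are 200 camera calls.

## Working session

There is one attempt and no reset: what is moved stays moved. The work goes in short steps, Python scripts to look and compute and a tool call to move; the robot and the scene stay as the last step left them, time stands still between calls to the robot, and variables do not carry over. Pictures are saved under pics/ and viewed, at most 10 in all, crops included, and the job is handed in when it is done.

Besides the shell and the picture viewer there is one more tool, called after ">>>" by a JSON object that holds its "op" and its "data". send_rows: Moves the arm, as the interface text tells. Its arguments: {"type":"object","properties":{"increments":{"type":"array"}},"required":["increments"]}

```bash
mkdir -p pics; python3 - <<'E'
from station import *
import cv2
s=sense();print(s, tcp_to_grasp)
for n in ("side","top"):
    c=capture(n);cv2.imwrite(f"pics/{n}0.png",c["pixels"][:,:,::-1]);print(n,{k:v for k,v in c.items() if k!="pixels"})
E
```

```text
{'t': 0.0, 'joint_pos': array([-0.88979712,  0.5018639 , -0.42679044,  1.55142066,  0.22079326,
        1.13829677, -0.21033335]), 'dq': array([ 3.21179450e-04, -1.28656303e-03,  7.85974716e-04, -8.21948526e-04,
       -3.14512056e-05,  2.36044627e-03,  6.04728978e-04]), 'effort': array([-1.00739868e-03, -5.66600490e+01, -5.81682488e+00, -2.79125011e+01,
       -6.88728481e-02,  3.07043537e-02,  1.66870022e-04]), 'tool_pos': array([0.26349698, 0.59344413, 0.22568043]), 'orientation': array([-6.51396353e-01, -3.07282771e+00,  2.94282151e-03]), 'wrist_force': array([-0.31979423,  0.70198984,  1.25078733]), 'wrist_torque': array([ 0.04281899, -0.00405146,  0.04757658]), 'grasp_force': 0.0, 'finger_gap': 0.0916439366387389} 0.0188
side {'fx': 554.4531644600245, 'fy': 554.4531644600245, 'cx': 311.37938417189906, 'cy': 239.31686374500393, 'D': array([-0.06042283,  0.        ,  0.        ,  0.        ,  0.        ]), 'R': array([[ 0.86167517, -0.5073692 , -0.00961264],
       [-0.35201754, -0.58397987, -0.73147192],
       [ 0.36551273,  0.633675  , -0.68180381]]), 't': array([-0.46796071,  0.24475924,  1.22256143])}
top {'fx': 471.63850067804566, 'fy': 471.63850067804566, 'cx': 324.52863642426456, 'cy': 244.29008355889746, 'D': array([-0.08562337,  0.        ,  0.        ,  0.        ,  0.        ]), 'R': array([[ 0.02646923, -0.99964768, -0.00197192],
       [-0.99772148, -0.02629566, -0.06213206],
       [ 0.06205831,  0.00361201, -0.99806599]]), 't': array([-0.02428325,  0.54313784,  0.98470288])}
```

View pics/side0.png

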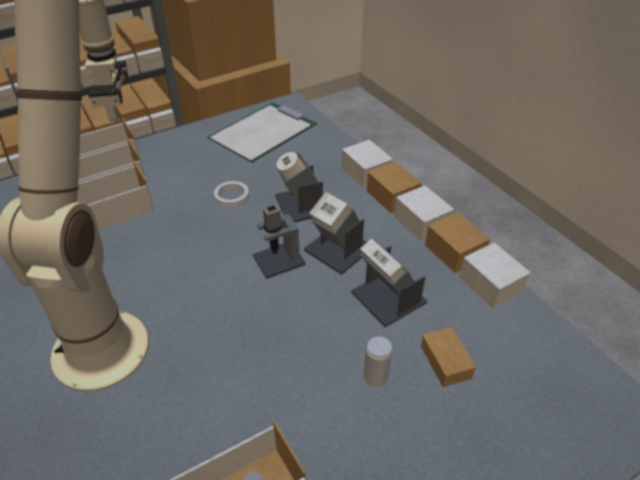

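View pics/top0.png

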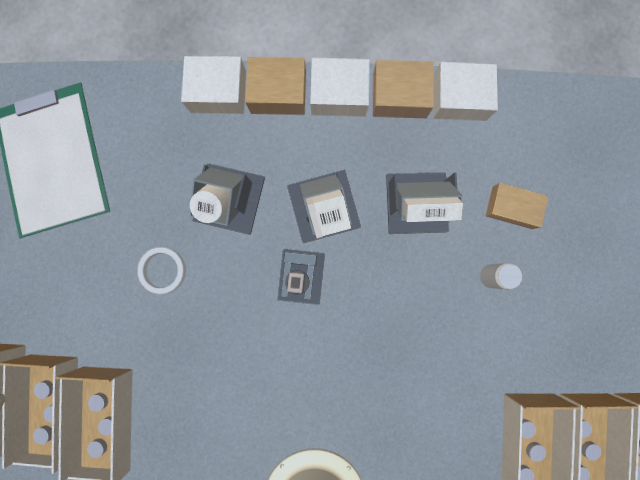

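The square carton is the middle one (label at top ≈(330,216), side ≈(328,208)). The reader and dock are at top ≈(297,282), side ≈(272,215), with the fork opening towards the robot. The tape is at top (160,270), the can at (508,277) and the brown box at (518,205). I'll enlarge these areas.

```bash
python3 - <<'E'
import cv2
a=cv2.imread("pics/top0.png")[160:310,270:370]; b=cv2.imread("pics/side0.png")[180:280,245:378]
cv2.imwrite("pics/tc.png",cv2.resize(a,None,fx=4,fy=4,interpolation=cv2.INTER_CUBIC))
cv2.imwrite("pics/sc.png",cv2.resize(b,None,fx=6,fy=6,interpolation=cv2.INTER_CUBIC))
E
```

```text
(no output)
```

View pics/tc.png

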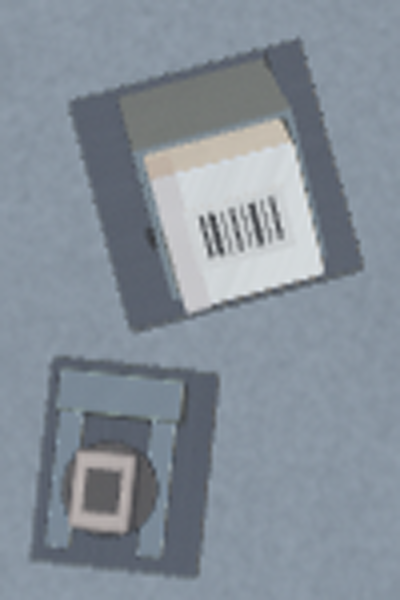

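View pics/sc.png

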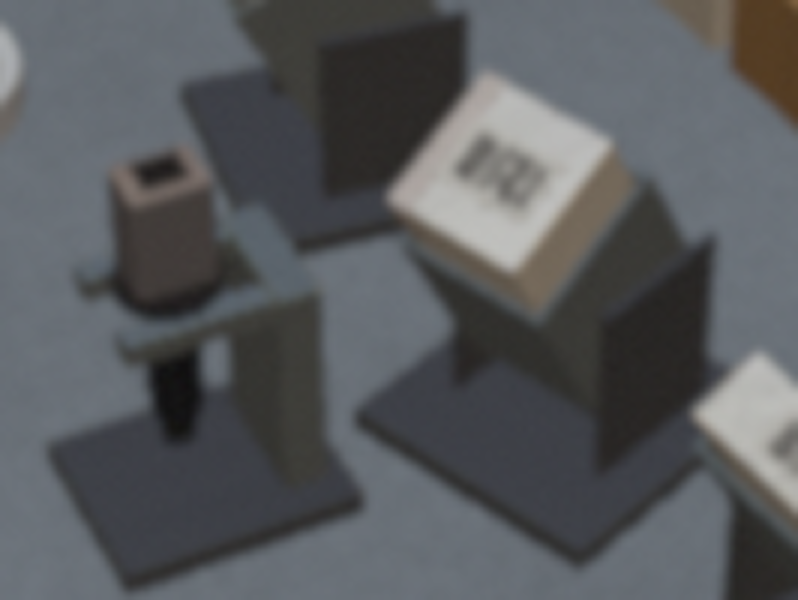

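The crops show the fork opening towards the robot, with the column on the far side. The carton face corners in the top crop are (152,178), (296,140), (325,272) and (187,313), with the label at (242,227). In the side crop they are (490,70), (612,140), (515,270) and (388,200), with the label at (500,175). Next I'll fit the poses.

```bash
cat > h.py <<'E'
import numpy as np, cv2
from station import *
from scipy.optimize import least_squares
def cams():
    return {n:{k:v for k,v in capture(n).items()} for n in("side","top")}
def proj(c,P):
    K=np.array([[c["fx"],0,c["cx"]],[0,c["fy"],c["cy"]],[0,0,1]])
    return cv2.projectPoints(np.atleast_2d(np.array(P,float)),cv2.Rodrigues(c["R"])[0],c["t"],K,c["D"])[0][:,0]
def Rz(a): c,s=np.cos(a),np.sin(a);return np.array([[c,-s,0],[s,c,0],[0,0,1]])
def Ry(a): c,s=np.cos(a),np.sin(a);return np.array([[c,0,s],[0,1,0],[-s,0,c]])
TILT=np.radians(27)
E
python3 - <<'E'
from h import *
C=cams()
up=lambda n,uv:(np.array(uv,float)+.5)/(4 if n=="top" else 6)-.5+np.array([270,160] if n=="top" else [245,180])
sq=np.array([[.033,.033],[.033,-.033],[-.033,-.033],[-.033,.033],[0,0]])
ot=up("top",[(152,178),(296,140),(325,272),(187,313),(242,227)])
os_=up("side",[(490,70),(612,140),(515,270),(388,200),(500,175)])
def pk(p): return np.c_[sq,np.full(5,p[3])]@(Rz(p[2])@Ry(-TILT)).T+[p[0],p[1],.14]
f=lambda p:np.r_[(proj(C["top"],pk(p))-ot).ravel(),(proj(C["side"],pk(p))-os_).ravel()]
r=least_squares(f,[.6,0,0,.02],x_scale=.01);print("pocket",r.x,"label",pk(r.x)[4]);print(r.fun.reshape(-1,2).round(1).tolist())
dt=up("top",[(55,357),(218,374),(197,576),(32,560),(101,491),(47,549),(162,557)])
Dt=[(.065,.045,.012),(.065,-.045,.012),(-.045,-.045,.012),(-.045,.045,.012),(0,0,.178),(-.03,.028,.12),(-.03,-.028,.12)]
ds=up("side",[(48,450),(130,577),(362,492),(160,170)])
Ds=[(-.045,.045,.012),(-.045,-.045,.012),(.065,-.045,.012),(0,0,.178)]
T=lambda p,P:np.array(P)@Rz(p[2]).T+[p[0],p[1],0]
f=lambda p:np.r_[(proj(C["top"],T(p,Dt))-dt).ravel(),(proj(C["side"],T(p,Ds))-ds).ravel()]
r=least_squares(f,[.45,0.05,0],x_scale=.01);print("dock",r.x);print(r.fun.reshape(-1,2).round(1).tolist())
E
```

```text
pocket [ 0.59792003 -0.01349827  0.29173565  0.03340611] label [ 0.5833948  -0.01786025  0.16976506]
[[-0.5, 1.0], [-0.7, 0.9], [-0.0, 1.2], [-0.3, 0.3], [-0.8, 0.8], [0.9, 0.1], [1.6, 0.1], [1.0, 0.3], [1.3, -0.3], [1.3, -0.9]]
dock [ 0.4633723   0.03993058 -0.07264567]
[[-1.2, 0.1], [0.1, 0.0], [0.2, 1.1], [-0.8, 0.8], [0.2, 0.6], [-0.6, -0.2], [-0.0, 0.8], [0.7, -1.2], [0.7, 0.4], [2.2, 0.2], [1.4, 0.7]]
```

```bash
cat >> h.py <<'E'
from scipy.spatial.transform import Rotation as Ro
def go(P,yaw_y):
    "offset, twist to bring TCP to P with tool y at azimuth yaw_y"
    s=sense();R=Ro.from_rotvec(s["orientation"]).as_matrix()
    a=np.arctan2(R[1,1],R[0,1]);tw=-(yaw_y-a);tw=(tw+np.pi)%(2*np.pi)-np.pi
    print("t",round(s["t"],3),"q",s["joint_pos"].round(2),"tcp",s["tool_pos"].round(4),"yaw",a.round(3),"zt",R[:,2].round(3))
    print("F",s["wrist_force"].round(2),"T",s["wrist_torque"].round(2),"gap",s["finger_gap"].round(4),"grip",round(float(s["grasp_force"]),1))
    print("offset",(R.T@(np.array(P)-s["tool_pos"])).round(4),"twist",tw.round(3))
E
python3 -c "
from h import *
go([.4634,.0399,.25],np.pi/2-.0726)"
```

```text
t 0.2 q [-0.89  0.5  -0.43  1.55  0.22  1.14 -0.21] tcp [0.2636 0.5937 0.2261] yaw 1.153 zt [-0.001 -0.001 -1.   ]Traceback (most recent call last):
  File "<string>", line 3, in <module>
    go([.4634,.0399,.25],np.pi/2-.0726)
    ~~^^^^^^^^^^^^^^^^^^^^^^^^^^^^^^^^^
  File "h.py", line 18, in go
    print("F",s["wrist_force"].round(2),"T",s["wrist_torque"].round(2),"gap",s["finger_gap"].round(4),"grip",round(float(s["grasp_force"]),1))
                                                                             ^^^^^^^^^^^^^^^^^^^^^
AttributeError: 'float' object has no attribute 'round'
```

```bash
sed -i 's/s\["finger_gap"\].round(4)/round(float(s["finger_gap"]),4)/' h.py
python3 -c "
from h import *
go([.4634,.0399,.25],np.pi/2-.0726)"
```

```text
t 0.2 q [-0.89  0.5  -0.43  1.55  0.22  1.14 -0.21] tcp [0.2636 0.5937 0.2261] yaw 1.153 zt [-0.001 -0.001 -1.   ]
F [-0.41 -0.7   0.04] T [-0.01 -0.01 -0.01] gap 0.0919 grip 0.0
offset [-0.4073 -0.4251 -0.0234] twist -0.345
```

>>> {"op": "send_rows", "data": {"increments": [{"claw": 0.07, "offset": [-0.2, -0.2125, -0.03], "twist": -0.17}, {"claw": 0.07, "offset": [-0.4073, -0.4251, -0.0234], "twist": -0.345}, {"claw": 0.07, "offset": [-0.4073, -0.4251, -0.0234], "twist": -0.345}, {"claw": 0.07, "offset": [-0.4073, -0.4251, -0.0234], "twist": -0.345}, {"claw": 0.07, "offset": [-0.4073, -0.4251, -0.0234], "twist": -0.345}, {"claw": 0.07, "offset": [-0.4073, -0.4251, -0.0234], "twist": -0.345}, {"claw": 0.07, "offset": [-0.4073, -0.4251, -0.0234], "twist": -0.345}, {"claw": 0.07, "offset": [-0.4073, -0.4251, -0.0234], "twist": -0.345}, {"claw": 0.07, "offset": [-0.4073, -0.4251, -0.0234], "twist": -0.345}, {"claw": 0.07, "offset": [-0.4073, -0.4251, -0.0234], "twist": -0.345}, {"claw": 0.07, "offset": [-0.4073, -0.4251, -0.0234], "twist": -0.345}, {"claw": 0.07, "offset": [-0.4073, -0.4251, -0.0234], "twist": -0.345}]}}

```text
t: 1.7
tool_pos: [0.4631, 0.0414, 0.25]
orientation: [-0.113, -3.139, -0.001]
wrist_force: [0.9, 0.9, -0.2]
finger_gap: 0.0699
grasp_force: 0.0
```

```bash
python3 -c "
from h import *
go([.4634,.0399,.139],np.pi/2-.0726)
c=capture('wrist');cv2.imwrite('pics/w1.png',c['pixels'][:,:,::-1])
print(proj(c,[[.4634,.0399,.178]]))"
```

```text
t 1.7 q [ 0.04  0.12 -0.2   1.98  0.03  1.05  1.33] tcp [0.4631 0.0414 0.25  ] yaw 1.499 zt [-0.     0.001 -1.   ]
F [ 0.89  0.93 -0.23] T [ 0.03 -0.02 -0.02] gap 0.0699 grip 0.0
offset [-0.0005 -0.0015  0.111 ] twist 0.001
[[311.48155648 250.87944083]]
```

View pics/w1.png

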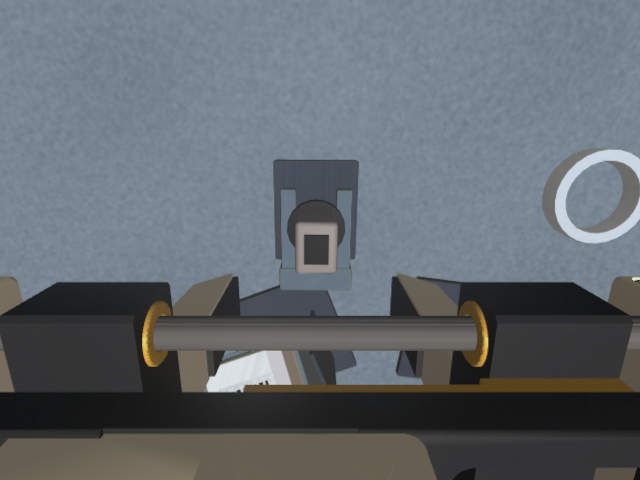

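The handle top is centred at wrist pixel (316,247), between the fingers at 238 and 392. That puts the reader about 1.5 mm further in +y than I estimated. I'll descend and grip.

>>> {"op": "send_rows", "data": {"increments": [{"claw": 0.07, "offset": [0.0005, 0, 0.055], "twist": 0}, {"claw": 0.07, "offset": [0.0005, 0, 0.095], "twist": 0}, {"claw": 0.07, "offset": [0.0005, 0, 0.111], "twist": 0}, {"claw": 0.07, "offset": [0.0005, 0, 0.111], "twist": 0}, {"claw": 0.02, "offset": [0.0005, 0, 0.111], "twist": 0}, {"claw": 0.02, "offset": [0.0005, 0, 0.111], "twist": 0}, {"claw": 0.02, "offset": [0.0005, 0, 0.111], "twist": 0}, {"claw": 0.02, "offset": [0.0005, 0, 0.111], "twist": 0}, {"claw": 0.02, "offset": [0.0005, 0, 0.111], "twist": 0}, {"claw": 0.02, "offset": [0.0005, 0, 0.111], "twist": 0}]}}

```text
t: 3.0
tool_pos: [0.4632, 0.0407, 0.1394]
orientation: [0.114, 3.139, 0.001]
wrist_force: [0.6, 0.7, 3.4]
finger_gap: 0.0279
grasp_force: 30.0
```

```bash
python3 -c "
from h import *
go([.4634,.0399,.139],np.pi/2-.0726)"
```

```text
t 3.0 q [ 0.03  0.27 -0.19  2.09  0.07  0.79  1.29] tcp [0.4632 0.0407 0.1394] yaw 1.498 zt [ 0.  0. -1.]
F [0.59 0.69 3.44] T [ 0.29  0.2  -0.05] gap 0.0279 grip 30.0
offset [-0.0002 -0.0008  0.0004] twist 0.0
```

>>> {"op": "send_rows", "data": {"increments": [{"claw": 0.02, "offset": [0, 0, -0.02], "twist": 0}, {"claw": 0.02, "offset": [0, 0, -0.05], "twist": 0}, {"claw": 0.02, "offset": [-0.01, 0, -0.05], "twist": 0}, {"claw": 0.02, "offset": [-0.02, 0, -0.05], "twist": 0}, {"claw": 0.02, "offset": [-0.024, 0, -0.05], "twist": 0}, {"claw": 0.02, "offset": [-0.028, 0, -0.05], "twist": 0}, {"claw": 0.02, "offset": [-0.032, 0, -0.05], "twist": 0}, {"claw": 0.02, "offset": [-0.032, 0, -0.05], "twist": 0}]}}

```text
t: 4.0
tool_pos: [0.4922, 0.038, 0.1876]
orientation: [-0.114, -3.133, 0.001]
wrist_force: [-5.2, 0.1, 0.9]
finger_gap: 0.0277
grasp_force: 30.0
```

```bash
python3 -c "
from h import *
go([.4634,.0399,.139],np.pi/2-.0726)"
```

```text
t 4.0 q [ 0.04  0.25 -0.19  1.98  0.06  0.93  1.31] tcp [0.4922 0.038  0.1876] yaw 1.498 zt [-0.007 -0.    -1.   ]
F [-5.21  0.08  0.93] T [ 0.09  1.47 -0.  ] gap 0.0277 grip 30.0
offset [ 0.0286 -0.0001  0.0488] twist -0.0
```

>>> {"op": "send_rows", "data": {"increments": [{"claw": 0.02, "offset": [-0.004, 0, 0], "twist": 0}, {"claw": 0.02, "offset": [-0.008, 0, 0], "twist": 0}, {"claw": 0.02, "offset": [-0.012, 0, 0], "twist": 0}, {"claw": 0.02, "offset": [-0.016, 0, 0], "twist": 0}, {"claw": 0.02, "offset": [-0.016, 0, 0], "twist": 0}]}}

```text
t: 4.62
tool_pos: [0.5078, 0.0368, 0.1872]
orientation: [-0.114, -3.132, 0.001]
wrist_force: [-4.8, 0.8, 0.2]
finger_gap: 0.0278
grasp_force: 30.0
```

```bash
python3 -c "
from h import *
go([.4634,.0399,.139],np.pi/2-.0726)
c=capture('side');a=c['pixels'][150:270,230:360,::-1];cv2.imwrite('pics/s2.png',cv2.resize(a,None,fx=5,fy=5,interpolation=cv2.INTER_CUBIC))"
```

```text
t 4.625 q [ 0.04  0.28 -0.19  1.94  0.06  0.94  1.32] tcp [0.5078 0.0368 0.1872] yaw 1.498 zt [-0.008 -0.    -1.   ]
F [-4.78  0.81  0.21] T [ 0.1   1.56 -0.01] gap 0.0278 grip 30.0
offset [ 0.0441 -0.0001  0.0486] twist -0.0
```

View pics/s2.png

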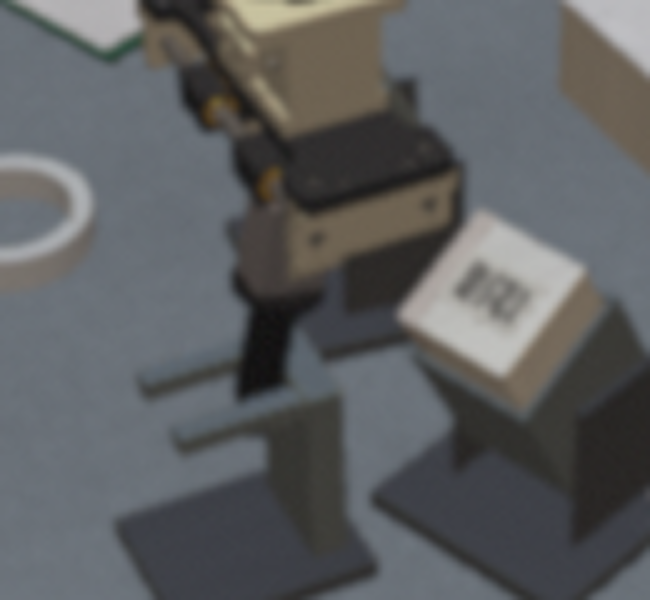

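The reader is tilting about the pads at a steady 5 N or so, which is what I wanted. I'll continue to the full tilt, then back off and lift.

>>> {"op": "send_rows", "data": {"increments": [{"claw": 0.02, "offset": [-0.004, 0, 0], "twist": 0}, {"claw": 0.02, "offset": [-0.008, 0, 0], "twist": 0}, {"claw": 0.02, "offset": [-0.012, 0, 0], "twist": 0}, {"claw": 0.02, "offset": [-0.016, 0, 0], "twist": 0}, {"claw": 0.02, "offset": [-0.02, 0, 0], "twist": 0}, {"claw": 0.02, "offset": [-0.023, 0, 0], "twist": 0}, {"claw": 0.02, "offset": [-0.023, 0, 0], "twist": 0}, {"claw": 0.02, "offset": [-0.008, 0, 0], "twist": 0}, {"claw": 0.02, "offset": [0.03, 0, -0.05], "twist": 0}, {"claw": 0.02, "offset": [0.06, 0, -0.1], "twist": 0}, {"claw": 0.02, "offset": [0.06, 0, -0.1], "twist": 0}, {"claw": 0.02, "offset": [0.06, 0, -0.1], "twist": 0}]}}

```text
t: 6.18
tool_pos: [0.451, 0.0411, 0.289]
orientation: [0.114, 3.138, -0.0]
wrist_force: [-0.8, -0.6, -3.5]
finger_gap: 0.0281
grasp_force: 30.0
```

```bash
python3 -c "
from h import *
go([.4634,.0399,.139],np.pi/2-.0726)
s=sense();print(s['tool_pos'])
c=capture('side');G=s['tool_pos']+[0,0,.0188];p=proj(c,[G])[0];x,y=int(p[0])-55,int(p[1])-25;print(p,x,y)
a=c['pixels'][y:y+100,x:x+120,::-1];cv2.imwrite('pics/s3.png',cv2.resize(a,None,fx=6,fy=6,interpolation=cv2.INTER_CUBIC))
for th in (20,24,27,30,34):
  t=np.radians(th);u=np.array([np.cos(-.0726)*np.sin(t),np.sin(-.0726)*np.sin(t),np.cos(t)])
  print(th,((proj(c,[G-u*.038,G-u*.108,G-u*.122])-[x,y]+.5)*6-.5).round(0).tolist())
"
```

```text
t 6.175 q [ 0.05  0.06 -0.21  1.95  0.01  1.13  1.33] tcp [0.451  0.0411 0.289 ] yaw 1.498 zt [ 0.001 -0.    -1.   ]
F [-0.76 -0.59 -3.5 ] T [ 0.05 -0.03 -0.03] gap 0.0281 grip 30.0
offset [-0.0123 -0.0002  0.1501] twist -0.0
[0.4509862  0.04107368 0.2890478 ]
[263.93079772 164.26632293] 208 139
20 [[312.0, 243.0], [266.0, 400.0], [257.0, 430.0]]
24 [[306.0, 243.0], [248.0, 400.0], [237.0, 430.0]]
27 [[301.0, 242.0], [235.0, 399.0], [223.0, 429.0]]
30 [[296.0, 242.0], [222.0, 397.0], [208.0, 427.0]]
34 [[290.0, 240.0], [205.0, 394.0], [189.0, 423.0]]
```

View pics/s3.png

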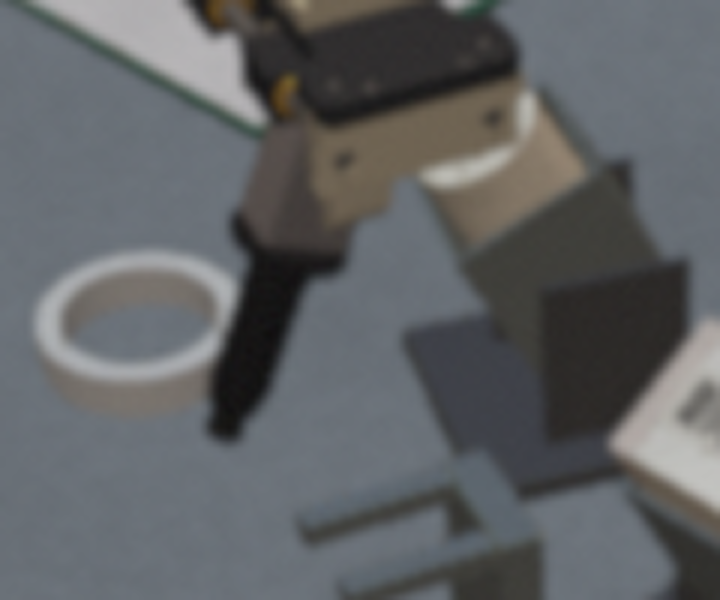

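The nose tip is at crop ≈(225,434) and the collar centre at ≈(290,247), so the tilt looks like 22–24°. I'll measure it from the barrel mask.

```bash
cat >> h.py <<'E'
def tilt(yaw,lo=.052,hi=.100):
    "reader tilt in vertical plane of azimuth yaw from the dark barrel in the side view"
    s=sense();c=capture("side");G=s["tool_pos"]+[0,0,.0188]
    ax=lambda t:np.array([np.cos(yaw)*np.sin(t),np.sin(yaw)*np.sin(t),np.cos(t)])
    g=cv2.resize(c["pixels"],None,fx=4,fy=4,interpolation=cv2.INTER_CUBIC).max(2)
    Q=(proj(c,[G-ax(np.radians(24))*lo,G-ax(np.radians(24))*hi])+.5)*4-.5
    pts=[]
    for v in range(int(Q[0,1]),int(Q[1,1])):
        m=np.interp(v,Q[:,1],Q[:,0]);u=np.arange(int(m-45),int(m+45));d=np.clip(85-g[v,u].astype(float),0,40)
        # keep component with most darkness near the middle
        if d.sum()>0: pts.append((v,(u*d).sum()/d.sum(),(d>20).sum()))
    pts=np.array(pts);k=np.polyfit(pts[:,0],pts[:,1],1);res=np.std(pts[:,1]-np.polyval(k,pts[:,0]))
    th=np.arange(-15,41);sl=[]
    for t in th:
        P=proj(c,[G-ax(np.radians(t))*lo,G-ax(np.radians(t))*hi]);sl.append((P[1,0]-P[0,0])/(P[1,1]-P[0,1]))
    print("slope",k[0],"rms",res,"width",pts[::10,2],"tilt",np.interp(-k[0],-np.array(sl),th))
    return pts
E
python3 -c "
from h import *
p=tilt(-.0726)"
```

```text
slope -0.37913410299317446 rms 0.7554532142163569 width [55. 40. 39. 38. 39. 39. 40. 41.] tilt 24.76996775391996
```

>>> {"op": "send_rows", "data": {"increments": [{"claw": 0.02, "offset": [-0.03, 0, 0.05], "twist": 0}, {"claw": 0.02, "offset": [-0.06, 0, 0.095], "twist": 0}, {"claw": 0.02, "offset": [-0.068, 0, 0.1], "twist": 0}, {"claw": 0.02, "offset": [-0.076, 0, 0.1], "twist": 0}, {"claw": 0.02, "offset": [-0.082, 0, 0.1], "twist": 0}, {"claw": 0.02, "offset": [-0.087, 0, 0.1], "twist": 0}, {"claw": 0.02, "offset": [-0.087, 0, 0.1], "twist": 0}, {"claw": 0.02, "offset": [-0.068, 0, 0.1], "twist": 0}, {"claw": 0.02, "offset": [-0.03, 0, 0.05], "twist": 0}, {"claw": 0.02, "offset": [0, 0, 0], "twist": 0}, {"claw": 0.02, "offset": [0, 0, 0], "twist": 0}, {"claw": 0.02, "offset": [0, 0, 0], "twist": 0}]}}

```text
t: 7.78
tool_pos: [0.4516, 0.0412, 0.2905]
orientation: [0.114, 3.136, -0.0]
wrist_force: [0.4, 0.3, -3.0]
finger_gap: 0.028
grasp_force: 30.0
```

```bash
python3 -c "
from h import *
p=tilt(-.0726,.058)
go([.46,.0414,.32],np.pi/2-.0726+1.8)"
```

```text
slope -0.39636087377350765 rms 0.36336636193438426 width [40. 40. 41. 41. 39. 39. 40.] tilt 25.713890753373
t 7.825 q [ 0.05  0.06 -0.21  1.95  0.01  1.14  1.33] tcp [0.4512 0.0411 0.2894] yaw 1.498 zt [ 0.001 -0.    -1.   ]
F [ 0.18 -0.35 -2.23] T [ 0.02 -0.08  0.05] gap 0.028 grip 30.0
offset [-0.0088  0.001  -0.0306] twist -1.8
```

>>> {"op": "send_rows", "data": {"increments": [{"claw": 0.02, "offset": [0, 0, -0.03], "twist": 0.18}, {"claw": 0.02, "offset": [0, 0, -0.03], "twist": 0.36}, {"claw": 0.02, "offset": [0, 0, -0.03], "twist": 0.54}, {"claw": 0.02, "offset": [0, 0, -0.03], "twist": 0.72}, {"claw": 0.02, "offset": [0, 0, -0.03], "twist": 0.9}, {"claw": 0.02, "offset": [0, 0, -0.03], "twist": 1.08}, {"claw": 0.02, "offset": [0, 0, -0.03], "twist": 1.26}, {"claw": 0.02, "offset": [0, 0, -0.03], "twist": 1.44}, {"claw": 0.02, "offset": [0, 0, -0.03], "twist": 1.62}, {"claw": 0.02, "offset": [0, 0, -0.03], "twist": 1.8}, {"claw": 0.02, "offset": [0, 0, -0.03], "twist": 1.98}, {"claw": 0.02, "offset": [0, 0, -0.03], "twist": 2.16}]}}

```text
t: 9.32
tool_pos: [0.4507, 0.041, 0.3175]
orientation: [-2.826, -1.37, 0.005]
wrist_force: [-0.6, 0.2, -2.3]
finger_gap: 0.028
grasp_force: 30.0
```

```bash
cat >> h.py <<'E'
PK=np.array([.59792,-.0135,.14]);PSI=.2917;n=Rz(PSI)@Ry(-TILT)@[0,0,1]
def above(gap,t=25.7,s=.0334,dx=0,dy=0):
    Rp=Rz(PSI)@Ry(-TILT);tip=PK+Rp@[dx,dy,s+gap];t=np.radians(t);a=np.pi+PSI
    return tip+.122*np.array([np.cos(a)*np.sin(t),np.sin(a)*np.sin(t),np.cos(t)])-[0,0,.0188]
YS=np.pi/2-.0726-(np.pi-PSI-.0726)
E
python3 -c "
from h import *
go(above(.04),YS);print(above(.04))"
```

```text
t 9.325 q [ 0.01  0.03 -0.17  1.91  0.01  1.2  -0.82] tcp [0.4507 0.041  0.3175] yaw -0.668 zt [-0.003 -0.    -1.   ]
F [-0.62  0.25 -2.25] T [-0.12  0.15  0.02] gap 0.028 grip 30.0
offset [-0.0222  0.0999  0.0208] twist 0.611
[ 0.51533333 -0.0382979   0.29653128]
```

>>> {"op": "send_rows", "data": {"increments": [{"claw": 0.02, "offset": [0, 0, 0], "twist": 0.18}, {"claw": 0.02, "offset": [0, 0, 0], "twist": 0.36}, {"claw": 0.02, "offset": [-0.007, 0.033, 0.007], "twist": 0.54}, {"claw": 0.02, "offset": [-0.015, 0.066, 0.014], "twist": 0.611}, {"claw": 0.02, "offset": [-0.0222, 0.1, 0.0208], "twist": 0.611}, {"claw": 0.02, "offset": [-0.0222, 0.1, 0.0208], "twist": 0.611}, {"claw": 0.02, "offset": [-0.0222, 0.1, 0.0208], "twist": 0.611}, {"claw": 0.02, "offset": [-0.0222, 0.1, 0.0208], "twist": 0.611}]}}

```text
t: 10.32
tool_pos: [0.5159, -0.0367, 0.2979]
orientation: [-3.106, -0.468, 0.001]
wrist_force: [-0.2, 0.5, -1.6]
finger_gap: 0.0278
grasp_force: 30.0
```

```bash
python3 -c "
from h import *
go(above(.012),YS)
for nme in ('side','top'):
  c=capture(nme);L=PK+n*.0334;p=proj(c,[L])[0];x,y=int(p[0])-60,int(p[1])-(65 if nme=='side' else 50)
  a=c['pixels'][y:y+100,x:x+120,::-1];cv2.imwrite(f'pics/{nme}4.png',cv2.resize(a,None,fx=6,fy=6,interpolation=cv2.INTER_CUBIC))
  print(nme,x,y,((proj(c,[L,L+.04*n])-[x,y]+.5)*6-.5).round())
"
```

```text
t 10.325 q [ 0.09  0.17 -0.08  1.8   0.01  1.17 -1.27] tcp [ 0.5159 -0.0367  0.2979] yaw -1.271 zt [-0.001  0.    -1.   ]
F [-0.19  0.54 -1.6 ] T [-0.11  0.2  -0.02] gap 0.0278 grip 30.0
offset [0.0118 0.0015 0.0263] twist 0.008
side 269 142 [[364. 397.]
 [334. 348.]]
top 269 167 [[365. 303.]
 [382. 349.]]
```

View pics/side4.png

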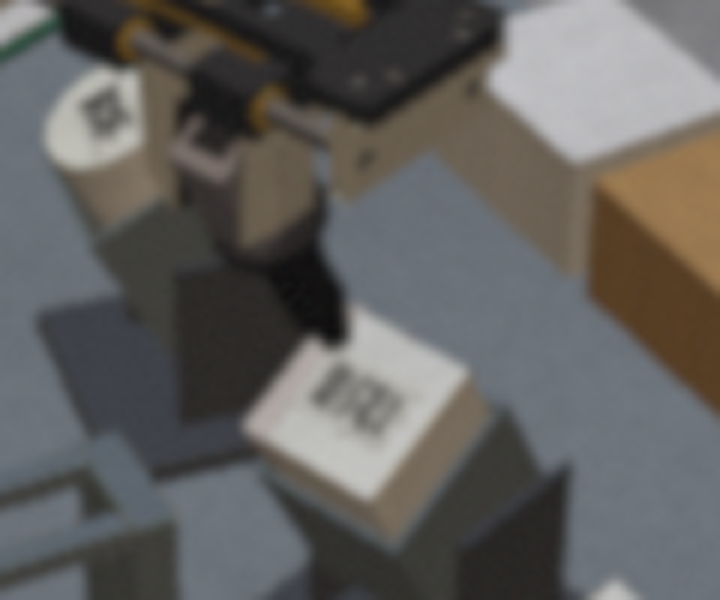

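The nose tip is at side crop ≈(335,343), matching the prediction. The label centre is at ≈(357,401) against a predicted (364,397), so the label sits about 2.5 mm to the left of my estimate in this view.

View pics/top4.png

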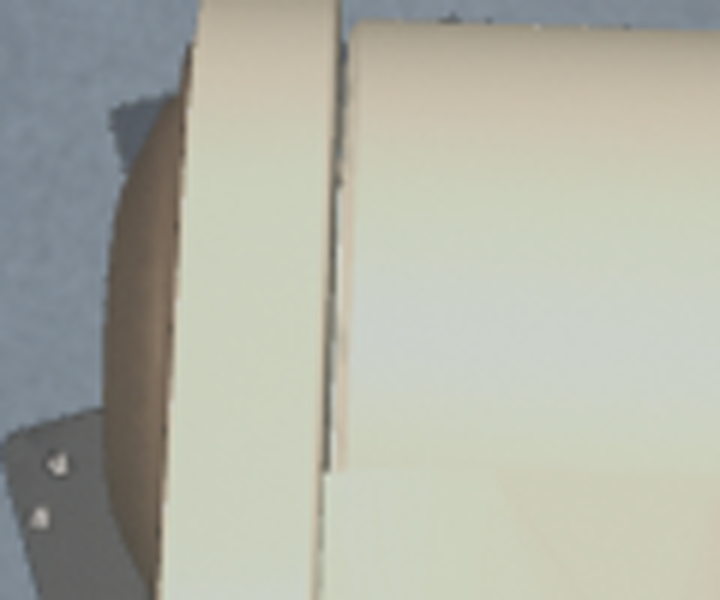

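```bash
python3 -c "
from h import *
c=capture('side');s=sense();G=s['tool_pos']+[0,0,.0188]
for th in (20,23,26,29,32):
  t=np.radians(th);a=np.pi+PSI;u=np.array([np.cos(a)*np.sin(t),np.sin(a)*np.sin(t),np.cos(t)])
  print(th,((proj(c,[G-u*.038,G-u*.108,G-u*.122])-[269,142]+.5)*6-.5).round().tolist())
go(above(.010,dx=-.0015,dy=.0015),YS)"
```

```text
20 [[261.0, 233.0], [306.0, 344.0], [314.0, 365.0]]
23 [[265.0, 229.0], [315.0, 333.0], [325.0, 353.0]]
26 [[268.0, 225.0], [324.0, 322.0], [335.0, 341.0]]
29 [[272.0, 221.0], [333.0, 311.0], [345.0, 328.0]]
32 [[275.0, 216.0], [342.0, 299.0], [354.0, 315.0]]
t 10.475 q [ 0.09  0.17 -0.08  1.8   0.01  1.17 -1.27] tcp [ 0.5161 -0.0371  0.2985] yaw -1.272 zt [ 0.  0. -1.]
F [ 0.05  1.3  -2.5 ] T [-0.05  0.18  0.02] gap 0.0276 grip 30.0
offset [ 0.0112 -0.0005  0.0294] twist 0.007
```

The tip position agrees with a tilt of about 26°. I'll approach to a nominal 10 mm gap.

>>> {"op": "send_rows", "data": {"increments": [{"claw": 0.02, "offset": [0.004, 0, 0.01], "twist": 0.004}, {"claw": 0.02, "offset": [0.008, -0.0005, 0.02], "twist": 0.007}, {"claw": 0.02, "offset": [0.0112, -0.0005, 0.0294], "twist": 0.007}, {"claw": 0.02, "offset": [0.0112, -0.0005, 0.0294], "twist": 0.007}, {"claw": 0.02, "offset": [0.0112, -0.0005, 0.0294], "twist": 0.007}]}}

```text
t: 11.1
tool_pos: [0.5268, -0.034, 0.2688]
orientation: [-3.108, -0.455, 0.0]
wrist_force: [-0.1, -0.8, -2.5]
finger_gap: 0.0278
grasp_force: 30.0
```

>>> {"op": "send_rows", "data": {"increments": [{"claw": 0.02, "offset": [0.001, 0, 0.0018], "twist": 0}, {"claw": 0.02, "offset": [0.0018, 0, 0.0036], "twist": 0}, {"claw": 0.02, "offset": [0.0027, 0, 0.0053], "twist": 0}, {"claw": 0.02, "offset": [0.0027, 0, 0.0053], "twist": 0}]}}

```text
t: 11.6
tool_pos: [0.5293, -0.0332, 0.2635]
orientation: [-3.108, -0.455, 0.0]
wrist_force: [1.0, -0.2, -2.2]
finger_gap: 0.0279
grasp_force: 30.0
```

```bash
python3 -c "
from h import *
go(above(.004,dx=-.0015,dy=.0015),YS)"
```

```text
t 11.6 q [ 0.08  0.22 -0.08  1.82  0.02  1.1  -1.29] tcp [ 0.5293 -0.0332  0.2635] yaw -1.28 zt [-0.  0. -1.]
F [ 0.96 -0.16 -2.2 ] T [-0.06  0.23  0.01] gap 0.0279 grip 30.0
offset [ 0.0001 -0.0006 -0.0003] twist -0.001
```

Now a 2 mm creep, repeated.

>>> {"op": "send_rows", "data": {"increments": [{"claw": 0.02, "offset": [0.0005, -0.0003, 0.0009], "twist": 0}, {"claw": 0.02, "offset": [0.0009, -0.0005, 0.0018], "twist": 0}, {"claw": 0.02, "offset": [0.0009, -0.0005, 0.0018], "twist": 0}]}}

```text
t: 11.98
tool_pos: [0.5301, -0.0325, 0.2617]
orientation: [-3.108, -0.455, 0.0]
wrist_force: [0.2, 0.5, -1.5]
finger_gap: 0.028
grasp_force: 30.0
```

>>> {"op": "send_rows", "data": {"increments": [{"claw": 0.02, "offset": [0.0005, 0, 0.0009], "twist": 0}, {"claw": 0.02, "offset": [0.0009, 0, 0.0018], "twist": 0}, {"claw": 0.02, "offset": [0.0009, 0, 0.0018], "twist": 0}]}}

```text
t: 12.35
tool_pos: [0.531, -0.0322, 0.2602]
orientation: [3.108, 0.455, 0.0]
wrist_force: [-1.1, -0.5, 0.9]
finger_gap: 0.0281
grasp_force: 30.0
```

>>> {"op": "send_rows", "data": {"increments": [{"claw": 0.02, "offset": [0.0005, 0, 0.0009], "twist": 0}, {"claw": 0.02, "offset": [0.0009, 0, 0.0018], "twist": 0}, {"claw": 0.02, "offset": [0.0009, 0, 0.0018], "twist": 0}]}}

```text
t: 12.72
tool_pos: [0.5319, -0.032, 0.2583]
orientation: [3.108, 0.455, 0.0]
wrist_force: [-2.2, 0.5, 2.7]
finger_gap: 0.0279
grasp_force: 30.0
```

```bash
python3 -c "
from h import *
go(above(-.003,dx=-.0015,dy=.0015),YS)
c=capture('side');w=capture('wrist')
a=cv2.resize(c['pixels'][165:235,295:360],None,fx=6,fy=6,interpolation=cv2.INTER_CUBIC)
o=cv2.imread('pics/side0.png')[165:235,295:360,::-1];o=cv2.resize(o,None,fx=6,fy=6,interpolation=cv2.INTER_CUBIC)
im=np.zeros((600,790,3),np.uint8);im[:420,:390]=a;im[:420,395:785]=o;im[420:,:240]=cv2.resize(w['pixels'],(240,180))
cv2.imwrite('pics/c5.png',im[:,:,::-1])
L=PK+n*.0334;print(((proj(c,[L])-[295,165]+.5)*6-.5))
Rp=Rz(PSI)@Ry(-TILT);print(((proj(c,[L+Rp@[.005,0,0],L+Rp@[0,.005,0],L+n*.005])-proj(c,[L]))*6).round(1))
"
```

```text
t 12.725 q [ 0.08  0.23 -0.08  1.82  0.02  1.09 -1.29] tcp [ 0.5319 -0.032   0.2583] yaw -1.28 zt [ 0. -0. -1.]
F [-2.19  0.48  2.75] T [-0.13  0.61  0.02] gap 0.0279 grip 30.0
offset [ 0.0005 -0.0002  0.0008] twist -0.001
[[207.93743988 259.45533066]]
[[ 7.6 -9.8]
 [-9.5 -5.4]
 [-3.7 -6. ]]
```

View pics/c5.png

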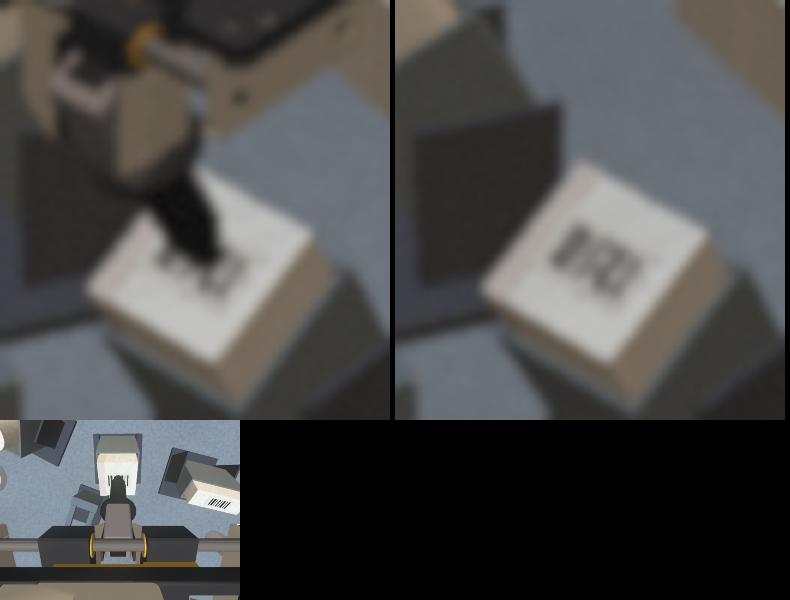

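The nose is on the label. In the side panel the nose end's lower edge is at ≈(205,262), and the label centre is at ≈(202,264). In the wrist thumbnail the nose is centred sideways on the bars at ≈(118,475). The tip centre may still be several mm too far up in pocket x, so I'll fit its silhouette numerically.

```bash
cat > fit.py <<'E'
from h import *
Rp=Rz(PSI)@Ry(-TILT)
def sil(c,tip,u,press):
    "mask (x8 supersampled) of nose+barrel"
    e1=np.cross(u,[0,0,1.]);e1/=np.linalg.norm(e1);e2=np.cross(u,e1);a=np.linspace(0,2*np.pi,40)
    ring=lambda h,r:tip+u*h+r*(np.cos(a)[:,None]*e1+np.sin(a)[:,None]*e2)
    m=np.zeros((480*4,640*4),np.uint8)
    for h0,h1,r in((0,.014-press,.0075),(.014-press,.084-press,.012)):
        P=((proj(c,np.r_[ring(h0,r),ring(h1,r)])+.5)*4-.5)
        cv2.fillConvexPoly(m,cv2.convexHull(np.round(P).astype(np.int32)),255)
    return cv2.resize(m,(640,480),interpolation=cv2.INTER_AREA)/255.
def ax(t,az=np.pi+PSI):
    t=np.radians(t);return np.array([np.cos(az)*np.sin(t),np.sin(az)*np.sin(t),np.cos(t)])
E
python3 - <<'E'
from fit import *
from scipy.optimize import minimize
c=capture("side");now=c["pixels"].max(2).astype(float);old=cv2.imread("pics/side0.png").max(2).astype(float)
L=PK+n*.0334
off=np.array([328.4,209.2])-proj(c,[L])[0]   # observed label minus model in this view
face=np.zeros((480,640),np.uint8);q=((np.array([(490,70),(612,140),(515,270),(388,200)])+.5)/6-.5+[245,180])
cv2.fillConvexPoly(face,np.round(q).astype(np.int32),1);face=cv2.dilate(face,np.ones((3,3)))
cov=np.clip((old-now)/(np.maximum(old-25,40)),0,1)  # coverage by dark
def cost(p,pr=False):
    tip=L+Rp@[p[0]/1e3,p[1]/1e3,0];d=dict(c);d["cx"]=c["cx"]+off[0];d["cy"]=c["cy"]+off[1]
    S=sil(d,tip,ax(p[2]),.003);S=cv2.GaussianBlur(S,(0,0),.8);w=(face>0)&(old>120)
    return ((S-cov)[w]**2).sum()
for t0 in (24,27,30):
    r=minimize(cost,[3,2,t0],method="Nelder-Mead",options=dict(initial_simplex=[[3,2,t0],[-3,2,t0],[3,-3,t0],[3,2,t0+3]]));print(r.x.round(2),r.fun)
s=sense();print("FK tip in pocket for tilts",[((Rp.T@(s["tool_pos"]+[0,0,.0188]-.119*ax(t)-PK))*1e3).round(1).tolist() for t in(24,26,28,30)])
w=capture("wrist");g=w["pixels"].max(2);print("wrist label/tip model px",proj(w,[L,L+Rp@[.015,0,0],L+Rp@[0,.015,0]]).round(1).tolist())
for v in range(104,200,4): print(v,' '.join('%3d'%g[v,x] for x in range(264,364,4)))
E
```

```text
[ 7.    6.66 25.12] 3.308902053910065
[ 7.17  7.54 24.73] 3.342661901694867
[ 7.27  6.76 26.01] 3.3731342094578465
FK tip in pocket for tilts [[-5.1, 1.3, 34.5], [-0.9, 1.3, 34.3], [3.2, 1.3, 34.3], [7.4, 1.3, 34.5]]
wrist label/tip model px [[318.1, 161.6], [318.2, 140.6], [295.0, 161.6]]
104 227 227 227 227 232 233 231 234 235 239 238 233 235 239 237 236 237 235 234 238 237 233 239 242 238
108 225 225 226 226 235 234 236 234 234 233 233 239 240 233 231 236 242 241 234 236 238 234 233 237 236
112 224 224 224 225 237 235 237 237 235 234 231 234 233 235 237 234 236 234 237 234 237 238 237 237 233
116 224 225 225 225 240 238 243 239 242 240 239 239 237 239 237 238 240 242 241 240 243 242 240 238 237
120 225 224 225 225 237 242 240 241 241 239 239 236 239 238 238 239 242 241 240 242 243 240 239 237 241
124 224 224 225 225 241 242 240 242 239 240 237 238 239 238 239 241 242 240 242 243 240 239 238 240 244
128 224 224 225 225 243 239 242 240 240 238 237 239 237 239 240 243 241 241 243 241 240 237 240 243 243
132 224 224 225 225 237 241 241 239 239 236 239 237 238 239 242 241 240 243 241 2
[... 986 characters left out ...]
 232 130  71  69  68  69  69  69  68  68  68  68 227  72 233 233 244 241 243
176 185 223 222 223 227 235 230 203  65  67  67  68  69  68  69  68  67  68 233 207 233 239 242 243 244
180 164 222 223 223 225 233 231 229  63  65  65  66  66  67  67  66  66  65 226 229 234 240 243 243 243
184 171 223 223 223 223 240 238 242  61  62  65  64  65  65  66  64  64  62 234 244 242 242 243 244 236
188 144 224 223 223 223 237 241 239  61  62  62  62  63  63  65  63  62  63 234 241 242 243 244 241 234
192 104 223 223 224 223 239 240 238  59  59  61  62  62  62  62  61  61  61 230 242 243 244 241 244 234
196 102 223 223 224 223 238 238 236  59  59  61  59  61  60  61  60  59  60 171 243 243 241 243 243 199
```

```bash
python3 - <<'E'
from fit import *
w=capture("wrist");g=w["pixels"].max(2).astype(float);L=PK+n*.0334
d=dict(w);o=np.array([314.5,161.])-proj(w,[L])[0];d["cx"]+=o[0];d["cy"]+=o[1];print("off",o)
v,u=np.mgrid[100:205,284:352]
D=(g[100:205,284:352]<100).astype(np.uint8);D=cv2.morphologyEx(cv2.copyMakeBorder(D,12,12,12,12,cv2.BORDER_REPLICATE),cv2.MORPH_OPEN,np.ones((7,7)))[12:-12,12:-12]
print([(int(v[i,0]),int(u[i][D[i]>0].min()),int(u[i][D[i]>0].max())) for i in range(44,104,6) if D[i].any()])
for t in (22,25,27,29,32):
    best=min((float(np.abs(sil(d,L+Rp@[x/1e3,y/1e3,0],ax(t),.003)[100:205,284:352]-D).sum()),x,y) for x in np.arange(-8,9,1.) for y in (-1.,0,1.))
    print(t,best)
c=-w["R"].T@w["t"];print("view dir in pocket",Rp.T@((c-L)/np.linalg.norm(c-L)))
E
```

```text
off [-3.5885993  -0.59938717]
[(150, 308, 322), (156, 304, 327), (162, 296, 330), (168, 296, 332), (174, 296, 334), (180, 295, 334), (186, 295, 334), (192, 295, 335), (198, 294, 335)]
22 (152.34117647058824, np.float64(1.0), 0)
25 (129.66274509803924, np.float64(2.0), 0)
27 (118.21176470588235, np.float64(2.0), 0)
29 (109.84313725490196, np.float64(2.0), 0)
32 (99.95686274509805, np.float64(2.0), 0)
view dir in pocket [0.52043866 0.00937091 0.85384764]
```

The wrist view puts the tip at x ≈ +2 mm and y ≈ 0 mm from the label centre, and the force change of about 5.3 N means the nose is about 3.5 mm in. I'll hold here.

>>> {"op": "send_rows", "data": {"increments": [{"claw": 0.02, "offset": [0, 0, 0], "twist": 0}, {"claw": 0.02, "offset": [0, 0, 0], "twist": 0}, {"claw": 0.02, "offset": [0, 0, 0], "twist": 0}, {"claw": 0.02, "offset": [0, 0, 0], "twist": 0}, {"claw": 0.02, "offset": [0, 0, 0], "twist": 0}, {"claw": 0.02, "offset": [0, 0, 0], "twist": 0}, {"claw": 0.02, "offset": [0, 0, 0], "twist": 0}, {"claw": 0.02, "offset": [0, 0, 0], "twist": 0}, {"claw": 0.02, "offset": [0, 0, 0], "twist": 0}, {"claw": 0.02, "offset": [0, 0, 0], "twist": 0}, {"claw": 0.02, "offset": [0, 0, 0], "twist": 0}, {"claw": 0.02, "offset": [0, 0, 0], "twist": 0}]}}

```text
t: 14.48
tool_pos: [0.5319, -0.032, 0.2582]
orientation: [-3.108, -0.455, -0.0]
wrist_force: [-2.1, -0.5, 2.4]
finger_gap: 0.0277
grasp_force: 30.0
```

```bash
python3 -c "
from h import *
go(above(-.003),YS)
F=[]
for i in range(6):
  F.append(sense()['wrist_force']);capture('side')
F=np.array(F);print((F@n).round(2),F.mean(0))"
```

```text
t 14.475 q [ 0.08  0.23 -0.08  1.82  0.02  1.09 -1.29] tcp [ 0.5319 -0.032   0.2582] yaw -1.28 zt [ 0.  0. -1.]
F [-2.1  -0.46  2.45] T [-0.15  0.51  0.04] gap 0.0277 grip 30.0
offset [ 0.0018  0.0013 -0.    ] twist -0.001
[3.15 2.23 3.1  2.46 3.28 2.64] [-1.81703356 -0.59132826  2.18148271]
```

>>> {"op": "send_rows", "data": {"increments": [{"claw": 0.02, "offset": [0.0004, 0, 0.0007], "twist": 0}, {"claw": 0.02, "offset": [0.0004, 0, 0.0007], "twist": 0}, {"claw": 0.02, "offset": [0.0004, 0, 0.0007], "twist": 0}, {"claw": 0.02, "offset": [0.0004, 0, 0.0007], "twist": 0}, {"claw": 0.02, "offset": [0.0004, 0, 0.0007], "twist": 0}, {"claw": 0.02, "offset": [0.0004, 0, 0.0007], "twist": 0}, {"claw": 0.02, "offset": [0.0004, 0, 0.0007], "twist": 0}, {"claw": 0.02, "offset": [0.0004, 0, 0.0007], "twist": 0}, {"claw": 0.02, "offset": [0.0004, 0, 0.0007], "twist": 0}, {"claw": 0.02, "offset": [0.0004, 0, 0.0007], "twist": 0}, {"claw": 0.02, "offset": [0.0004, 0, 0.0007], "twist": 0}, {"claw": 0.02, "offset": [0.0004, 0, 0.0007], "twist": 0}]}}

```text
t: 16.27
tool_pos: [0.5322, -0.0319, 0.2575]
orientation: [3.108, 0.455, -0.0]
wrist_force: [-2.3, -0.1, 3.0]
finger_gap: 0.0277
grasp_force: 30.0
```

>>> {"op": "send_rows", "data": {"increments": [{"claw": 0.02, "offset": [-0.003, 0, -0.006], "twist": 0}, {"claw": 0.02, "offset": [-0.02, 0, -0.04], "twist": 0}, {"claw": 0.02, "offset": [-0.04, 0, -0.06], "twist": 0}, {"claw": 0.02, "offset": [-0.07, 0, -0.06], "twist": 0}, {"claw": 0.02, "offset": [-0.07, 0, -0.06], "twist": 0}]}}

```text
t: 16.9
tool_pos: [0.4634, -0.0525, 0.3176]
orientation: [-3.109, -0.453, 0.001]
wrist_force: [0.4, -0.5, -1.2]
finger_gap: 0.028
grasp_force: 30.0
```

```bash
python3 -c "
from h import *
Rd=Rz(-.0726)
go(np.array([.463,.0408,0])+Rd@[-.08,0,.26],-np.pi/2-.0726)"
```

```text
t 16.9 q [ 0.12  0.06 -0.06  1.89  0.    1.2  -1.23] tcp [ 0.4634 -0.0525  0.3176] yaw -1.281 zt [-0. -0. -1.]
F [ 0.42 -0.48 -1.17] T [-0.12  0.17 -0.04] gap 0.028 grip 30.0
offset [-0.0486 -0.1179  0.0576] twist 0.362
```

The scan is done. Next I'll turn into line with the fork, still flipped, so that pushing the nose against the column straightens the reader.

```bash
cat >> h.py <<'E'
YD=-np.pi/2-.0726
def dk(x,z,y=0): return np.array([.4632,.0407,0])+Rz(-.0726)@[x,y,z]
E
python3 -c "
from h import *
go(dk(-.1,.25),YD)"
```

```text
t 16.9 q [ 0.12  0.06 -0.06  1.89  0.    1.2  -1.23] tcp [ 0.4634 -0.0525  0.3176] yaw -1.281 zt [-0. -0. -1.]
F [ 0.42 -0.48 -1.17] T [-0.12  0.17 -0.04] gap 0.028 grip 30.0
offset [-0.0671 -0.1248  0.0676] twist 0.362
```

```bash
python3 -c "
from h import *
go(dk(-.04,.28),YD)"
```

```text
t 16.9 q [ 0.12  0.06 -0.06  1.89  0.    1.2  -1.23] tcp [ 0.4634 -0.0525  0.3176] yaw -1.281 zt [-0. -0. -1.]
F [ 0.42 -0.48 -1.17] T [-0.12  0.17 -0.04] gap 0.028 grip 30.0
offset [-0.011  -0.1035  0.0376] twist 0.362
```

>>> {"op": "send_rows", "data": {"increments": [{"claw": 0.02, "offset": [-0.011, -0.05, 0], "twist": 0.18}, {"claw": 0.02, "offset": [-0.011, -0.1035, 0.01], "twist": 0.362}, {"claw": 0.02, "offset": [-0.011, -0.1035, 0.0376], "twist": 0.362}, {"claw": 0.02, "offset": [-0.011, -0.1035, 0.0376], "twist": 0.362}, {"claw": 0.02, "offset": [-0.011, -0.1035, 0.0376], "twist": 0.362}, {"claw": 0.02, "offset": [-0.011, -0.1035, 0.0376], "twist": 0.362}]}}

```text
t: 17.65
tool_pos: [0.426, 0.0436, 0.2808]
orientation: [-3.139, 0.114, -0.002]
wrist_force: [0.4, -0.5, -3.2]
finger_gap: 0.0277
grasp_force: 30.0
```

```bash
python3 - <<'E'
from fit import *
go(dk(-.04,.153),YD)
w=capture("wrist")
s=sense();G=s["tool_pos"]+[0,0,.0188]
# barrel sideways position in the wrist view vs model, and fork arm gap
g=w["pixels"].max(2)
a=np.pi-.0726;u=ax(27,a);P=proj(w,[G-.122*u,G-.1*u,dk(-.02,.12),dk(-.02,.12,.016),dk(-.02,.12,-.016),dk(-.02,.12,.028),dk(-.02,.12,-.028)]);print(P.round(1).tolist())
v=int(P[0,1])-4;print(v,g[v,270:360:2].tolist());v=int(P[2,1]);print(v,g[v,240:400:3].tolist())
E
```

```text
t 17.65 q [ 0.    0.01 -0.17  2.01  0.    1.11 -1.81] tcp [0.426  0.0436 0.2808] yaw -1.643 zt [ 0.002  0.    -1.   ]
F [ 0.45 -0.45 -3.17] T [-0.01  0.28  0.01] gap 0.0277 grip 30.0
offset [-0.0029  0.0002  0.1278] twist 0.0
[[315.7, 158.3], [315.8, 177.2], [315.7, 197.5], [297.2, 197.5], [334.2, 197.5], [283.3, 197.6], [348.1, 197.5]]
154 [163, 159, 118, 99, 100, 101, 147, 148, 146, 147, 147, 146, 109, 94, 101, 98, 97, 56, 49, 48, 49, 49, 48, 47, 49, 47, 48, 44, 83, 97, 98, 78, 147, 147, 145, 147, 147, 147, 140, 98, 97, 97, 150, 160, 160]
197 [154, 161, 164, 160, 163, 166, 162, 169, 168, 167, 166, 169, 100, 100, 143, 146, 145, 144, 55, 48, 48, 46, 47, 46, 48, 46, 46, 45, 44, 45, 44, 45, 80, 145, 145, 122, 100, 92, 160, 163, 167, 158, 165, 166, 161, 162, 161, 164, 162, 165, 165, 167, 166, 162]
```

The nose is centred in the gap to within 1 px in the wrist data (nose 304–325, gap 293–334). I'll lower it.

>>> {"op": "send_rows", "data": {"increments": [{"claw": 0.02, "offset": [-0.003, 0, 0.03], "twist": 0}, {"claw": 0.02, "offset": [-0.003, 0, 0.06], "twist": 0}, {"claw": 0.02, "offset": [-0.003, 0, 0.09], "twist": 0}, {"claw": 0.02, "offset": [-0.003, 0, 0.115], "twist": 0}, {"claw": 0.02, "offset": [-0.003, 0, 0.1278], "twist": 0}, {"claw": 0.02, "offset": [-0.003, 0, 0.1278], "twist": 0}, {"claw": 0.02, "offset": [-0.003, 0, 0.1278], "twist": 0}]}}

```text
t: 18.58
tool_pos: [0.423, 0.0444, 0.1531]
orientation: [-3.139, 0.112, -0.003]
wrist_force: [0.4, -0.9, -1.8]
finger_gap: 0.0281
grasp_force: 30.0
```

>>> {"op": "send_rows", "data": {"increments": [{"claw": 0.02, "offset": [0.005, 0, 0], "twist": 0}, {"claw": 0.02, "offset": [0.01, 0, 0], "twist": 0}, {"claw": 0.02, "offset": [0.014, 0, 0], "twist": 0}, {"claw": 0.02, "offset": [0.018, 0, 0], "twist": 0}, {"claw": 0.02, "offset": [0.022, 0, 0], "twist": 0}, {"claw": 0.02, "offset": [0.026, 0, 0], "twist": 0}, {"claw": 0.02, "offset": [0.03, 0, 0], "twist": 0}]}}

```text
t: 19.45
tool_pos: [0.4492, 0.0422, 0.1514]
orientation: [3.139, -0.111, -0.009]
wrist_force: [-5.9, 0.8, 2.5]
finger_gap: 0.0279
grasp_force: 30.0
```

```bash
python3 -c "
from h import *
go(dk(.0225,.153),YD)"
```

```text
t 19.45 q [-0.01  0.23 -0.16  2.1   0.05  0.82 -1.84] tcp [0.4492 0.0422 0.1514] yaw -1.642 zt [-0.006 -0.    -1.   ]
F [-5.9   0.83  2.54] T [0.14 2.12 0.03] gap 0.0279 grip 30.0
offset [ 0.0365  0.0006 -0.0018] twist 0.002
```

>>> {"op": "send_rows", "data": {"increments": [{"claw": 0.02, "offset": [0.004, 0, 0], "twist": 0}, {"claw": 0.02, "offset": [0.008, 0, 0], "twist": 0}, {"claw": 0.02, "offset": [0.012, 0, 0], "twist": 0}, {"claw": 0.02, "offset": [0.016, 0, 0], "twist": 0}, {"claw": 0.02, "offset": [0.02, 0, 0], "twist": 0}, {"claw": 0.02, "offset": [0.024, 0, 0], "twist": 0}, {"claw": 0.02, "offset": [0.028, 0, 0], "twist": 0}, {"claw": 0.02, "offset": [0.031, 0, 0], "twist": 0}, {"claw": 0.02, "offset": [0.031, 0, 0], "twist": 0}]}}

```text
t: 20.58
tool_pos: [0.4809, 0.0399, 0.1514]
orientation: [3.139, -0.112, -0.007]
wrist_force: [-4.3, -0.7, 1.3]
finger_gap: 0.0279
grasp_force: 30.0
```

```bash
python3 -c "
from h import *
go(dk(.0225,.153),YD)"
```

```text
t 20.575 q [-0.    0.28 -0.15  2.04  0.06  0.84 -1.83] tcp [0.4809 0.0399 0.1514] yaw -1.642 zt [-0.005 -0.    -1.   ]
F [-4.3  -0.69  1.34] T [ 0.06  1.7  -0.01] gap 0.0279 grip 30.0
offset [ 0.0048  0.0005 -0.0016] twist 0.002
```

>>> {"op": "send_rows", "data": {"increments": [{"claw": 0.02, "offset": [0.002, 0, 0], "twist": 0}, {"claw": 0.02, "offset": [0.004, 0, 0], "twist": 0}, {"claw": 0.02, "offset": [0.0045, 0, 0], "twist": 0}, {"claw": 0.02, "offset": [0.0045, 0, 0], "twist": 0}]}}

```text
t: 21.08
tool_pos: [0.4851, 0.0396, 0.1515]
orientation: [3.139, -0.112, -0.008]
wrist_force: [-6.1, 0.7, 1.2]
finger_gap: 0.0279
grasp_force: 30.0
```

```bash
python3 -c "
from h import *
go(dk(.0225,.153),YD)"
```

```text
t 21.075 q [-0.    0.29 -0.15  2.03  0.06  0.84 -1.83] tcp [0.4851 0.0396 0.1515] yaw -1.642 zt [-0.005 -0.    -1.   ]
F [-6.12  0.66  1.22] T [ 0.1   1.91 -0.05] gap 0.0279 grip 30.0
offset [ 0.0006  0.0005 -0.0015] twist 0.002
```

>>> {"op": "send_rows", "data": {"increments": [{"claw": 0.02, "offset": [0.001, 0, 0], "twist": 0}, {"claw": 0.02, "offset": [0.001, 0, 0], "twist": 0}, {"claw": 0.02, "offset": [-0.01, 0, 0], "twist": 0}, {"claw": 0.02, "offset": [-0.0235, 0, 0], "twist": 0}, {"claw": 0.02, "offset": [-0.0235, 0, 0], "twist": 0}, {"claw": 0.02, "offset": [-0.0235, 0, 0], "twist": 0}]}}

```text
t: 21.82
tool_pos: [0.4644, 0.0413, 0.1525]
orientation: [-3.139, 0.112, -0.002]
wrist_force: [0.6, 0.8, -2.2]
finger_gap: 0.0279
grasp_force: 30.0
```

```bash
python3 - <<'E'
from fit import *
go(dk(0,.1394),YD)
w=capture("wrist");c=capture("side");s=sense();G=s["tool_pos"]+[0,0,.0188]
# tilt from the collar's dark pixels & handle top? use barrel below arms in side view
g=c["pixels"].max(2).astype(int)
for t in(-4,0,4): print(t,proj(c,[G-ax(t,-.0726)*h for h in(.070,.085,.105,.118)]).round(1).tolist())
P=proj(c,[G-np.array([0,0,h]) for h in(.06,.065,.07,.075,.08,.085,.09,.095,.1,.105,.11,.115,.12)])
for u,v in P: print(round(u,1),int(round(v)),g[int(round(v)),int(u)-10:int(u)+12].tolist())
E
```

```text
t 21.825 q [-0.01  0.25 -0.16  2.08  0.05  0.82 -1.84] tcp [0.4644 0.0413 0.1525] yaw -1.642 zt [ 0.001  0.    -1.   ]
F [ 0.63  0.8  -2.2 ] T [-0.04  0.17 -0.05] gap 0.0279 grip 30.0
offset [-0.0012  0.0007  0.0131] twist 0.002
-4 [[276.4, 231.7], [277.1, 236.1], [278.0, 241.9], [278.6, 245.5]]
0 [[274.6, 232.4], [274.9, 236.9], [275.3, 242.8], [275.6, 246.6]]
4 [[272.7, 233.0], [272.7, 237.6], [272.6, 243.7], [272.6, 247.6]]
274.3 229 [110, 114, 117, 114, 100, 67, 34, 20, 19, 22, 24, 26, 32, 48, 80, 109, 116, 108, 104, 105, 104, 106]
274.4 231 [122, 122, 122, 121, 108, 78, 46, 40, 46, 58, 70, 79, 87, 96, 104, 110, 111, 109, 107, 104, 100, 96]
274.6 232 [121, 121, 120, 119, 109, 84, 67, 70, 78, 88, 97, 102, 104, 106, 108, 108, 104, 100, 96, 90, 80, 74]
274.7 234 [116, 115, 112, 113, 111, 106, 105, 108, 108, 107, 104, 99, 95, 87, 79, 74, 72, 67, 64, 64, 62, 62]
274.8 235 [108, 107, 110, 110, 110, 108, 107, 104, 100, 95, 88, 81, 73, 70, 67, 65, 68, 72, 70, 64, 60, 59]
274.9 237 [94, 87, 93, 94, 86, 78, 74, 70, 66, 62, 62, 60, 56, 53, 57, 79, 104, 112, 101, 74, 55, 54]
275.0 238 [95, 77, 73, 74, 70, 66, 63, 62, 58, 56, 52, 48, 42, 37, 47, 79, 110, 118, 106, 78, 56, 53]
275.1 240 [98, 82, 79, 84, 81, 63, 42, 32, 29, 26, 23, 20, 23, 39, 77, 109, 120, 109, 81, 59, 53, 54]
275.2 241 [112, 103, 102, 107, 100, 75, 41, 24, 20, 21, 19, 18, 21, 38, 77, 109, 119, 107, 82, 59, 54, 54]
275.3 243 [121, 120, 119, 119, 112, 94, 63, 34, 19, 18, 21, 19, 24, 44, 76, 102, 108, 100, 77, 58, 54, 54]
275.4 244 [122, 120, 120, 119, 116, 104, 78, 44, 22, 22, 19, 22, 24, 46, 71, 87, 91, 82, 66, 56, 54, 54]
275.5 246 [121, 120, 120, 119, 120, 114, 98, 72, 41, 23, 18, 22, 30, 47, 65, 72, 70, 68, 60, 54, 52, 54]
275.6 247 [120, 120, 116, 113, 111, 105, 91, 71, 46, 25, 24, 24, 29, 48, 65, 71, 71, 69, 62, 56, 55, 54]
```

The reader is within about 1.5° of upright. I'll lower it slowly onto the arms.

>>> {"op": "send_rows", "data": {"increments": [{"claw": 0.02, "offset": [-0.001, 0.0005, 0.003], "twist": 0}, {"claw": 0.02, "offset": [-0.001, 0.0005, 0.006], "twist": 0}, {"claw": 0.02, "offset": [-0.001, 0.0005, 0.009], "twist": 0}, {"claw": 0.02, "offset": [-0.001, 0.0005, 0.0105], "twist": 0}, {"claw": 0.02, "offset": [-0.001, 0.0005, 0.0105], "twist": 0}]}}

```text
t: 22.55
tool_pos: [0.4627, 0.0409, 0.1414]
orientation: [-3.14, 0.112, 0.001]
wrist_force: [0.4, 0.4, -2.3]
finger_gap: 0.0281
grasp_force: 30.0
```

>>> {"op": "send_rows", "data": {"increments": [{"claw": 0.02, "offset": [0, 0, 0.0008], "twist": 0}, {"claw": 0.02, "offset": [0, 0, 0.0015], "twist": 0}, {"claw": 0.02, "offset": [0, 0, 0.0015], "twist": 0}]}}

```text
t: 22.92
tool_pos: [0.4628, 0.0409, 0.1401]
orientation: [3.14, -0.112, -0.0]
wrist_force: [-0.4, 0.0, -1.8]
finger_gap: 0.0277
grasp_force: 30.0
```

>>> {"op": "send_rows", "data": {"increments": [{"claw": 0.02, "offset": [0, 0, 0.0005], "twist": 0}, {"claw": 0.02, "offset": [0, 0, 0.001], "twist": 0}, {"claw": 0.02, "offset": [0, 0, 0.001], "twist": 0}]}}

```text
t: 23.3
tool_pos: [0.4629, 0.0409, 0.1393]
orientation: [3.14, -0.112, 0.0]
wrist_force: [-0.2, -0.0, 0.2]
finger_gap: 0.0277
grasp_force: 30.0
```

>>> {"op": "send_rows", "data": {"increments": [{"claw": 0.02, "offset": [0, 0, 0.0005], "twist": 0}, {"claw": 0.02, "offset": [0, 0, 0.0005], "twist": 0}, {"claw": 0.035, "offset": [0, 0, 0.0005], "twist": 0}, {"claw": 0.05, "offset": [0, 0, 0.0005], "twist": 0}, {"claw": 0.07, "offset": [0, 0, 0.0005], "twist": 0}, {"claw": 0.07, "offset": [0, 0, 0.0005], "twist": 0}, {"claw": 0.07, "offset": [0, 0, 0.0005], "twist": 0}]}}

```text
t: 24.18
tool_pos: [0.4629, 0.0409, 0.1386]
orientation: [-3.14, 0.112, 0.0]
wrist_force: [-0.3, 0.0, -0.5]
finger_gap: 0.0683
grasp_force: 0.0
```

>>> {"op": "send_rows", "data": {"increments": [{"claw": 0.07, "offset": [0, 0, -0.02], "twist": 0}, {"claw": 0.07, "offset": [0, 0, -0.06], "twist": 0}, {"claw": 0.07, "offset": [0, 0, -0.12], "twist": 0}, {"claw": 0.07, "offset": [-0.01, 0.06, -0.14], "twist": 0}, {"claw": 0.07, "offset": [-0.01, 0.12, -0.14], "twist": 0}, {"claw": 0.07, "offset": [-0.01, 0.18, -0.14], "twist": 0}, {"claw": 0.07, "offset": [-0.01, 0.22, -0.14], "twist": 0}, {"claw": 0.07, "offset": [-0.01, 0.22, -0.14], "twist": 0}, {"claw": 0.07, "offset": [-0.01, 0.22, -0.14], "twist": 0}]}}

```text
t: 25.3
tool_pos: [0.4372, -0.1771, 0.2784]
orientation: [-3.139, 0.111, 0.0]
wrist_force: [0.0, 0.7, 0.6]
finger_gap: 0.0703
grasp_force: 0.0
```

```bash
python3 - <<'E'
from h import *
go(dk(0,.3),YD)
for nme in("side","top"):
    a=capture(nme)["pixels"].astype(int);b=cv2.imread(f"pics/{nme}0.png")[:,:,::-1].astype(int);d=np.abs(a-b).max(2)
    R=dict(side=dict(dock=(180,275,250,305),tape=(175,210,208,255),can=(330,390,360,395),box=(322,388,418,480)),top=dict(dock=(245,308,275,328),tape=(243,300,132,190),can=(258,296,478,528),box=(178,232,482,552)))[nme]
    for k,(v0,v1,u0,u1) in R.items(): m=d[v0:v1,u0:u1];print(nme,k,"changed px >40:",int((m>40).sum()),"max",m.max())
E
```

```text
t 25.3 q [ 0.28  0.1   0.05  1.93 -0.01  1.11 -1.31] tcp [ 0.4372 -0.1771  0.2784] yaw -1.642 zt [-0.     0.001 -1.   ]
F [0.   0.7  0.57] T [-0.03  0.19  0.02] gap 0.0703 grip 0.0
offset [ 0.0105 -0.2191 -0.0214] twist 0.002
side dock changed px >40: 390 max 131
side tape changed px >40: 0 max 5
side can changed px >40: 0 max 5
side box changed px >40: 0 max 5
top dock changed px >40: 39 max 68
top tape changed px >40: 0 max 5
top can changed px >40: 1193 max 144
top box changed px >40: 0 max 5
```

The bystanders haven't moved: the side view is unchanged, and in the top view only the arm hides the can. I'll clear the side view and check the reader.

>>> {"op": "send_rows", "data": {"increments": [{"claw": 0.07, "offset": [0, -0.06, -0.06], "twist": 0}, {"claw": 0.07, "offset": [0, -0.12, -0.1], "twist": 0}, {"claw": 0.07, "offset": [0, -0.18, -0.1], "twist": 0}, {"claw": 0.07, "offset": [0, -0.24, -0.1], "twist": 0}, {"claw": 0.07, "offset": [0, -0.3, -0.1], "twist": 0}, {"claw": 0.07, "offset": [0, -0.36, -0.1], "twist": 0}, {"claw": 0.07, "offset": [0, -0.4, -0.1], "twist": 0}, {"claw": 0.07, "offset": [0, -0.4, -0.1], "twist": 0}, {"claw": 0.07, "offset": [0, -0.4, -0.1], "twist": 0}]}}

```text
t: 26.52
tool_pos: [0.465, 0.2216, 0.3783]
orientation: [3.139, -0.108, -0.001]
wrist_force: [0.1, -0.1, 0.1]
finger_gap: 0.0702
grasp_force: 0.0
```

```bash
python3 - <<'E'
from h import *
print(sense()["tool_pos"])
for nme,(v0,v1,u0,u1) in dict(side=(200,258,258,292),top=(268,297,284,312)).items():
    a=cv2.cvtColor(capture(nme)["pixels"],cv2.COLOR_RGB2GRAY);b=cv2.cvtColor(cv2.imread(f"pics/{nme}0.png"),cv2.COLOR_BGR2GRAY)
    d=cv2.absdiff(a,b);print(nme,"changed",int((d[v0:v1,u0:u1]>40).sum()),d[v0:v1,u0:u1].max())
    h=dict(side=(206,231,261,283),top=(274,293,287,304))[nme];z=lambda i:cv2.resize(i,None,fx=8,fy=8,interpolation=cv2.INTER_CUBIC)
    r=cv2.matchTemplate(z(a[h[0]-4:h[1]+4,h[2]-4:h[3]+4]),z(b[h[0]:h[1],h[2]:h[3]]),cv2.TM_CCOEFF_NORMED);_,m,_,l=cv2.minMaxLoc(r);print("handle shift px",(np.array(l)/8-4),"score",m)
E
```

```text
[0.46500138 0.22161319 0.37829706]
side changed 0 16
handle shift px [0.125 0.25 ] score 0.9960227012634277
top changed 28 60
handle shift px [0.625 0.125] score 0.9759358763694763
```

The reader hangs within about 1 mm of where it started, so I'm handing the job in.

```bash
python3 -c "
from station import *
print(sign_off())"
```

```text
the job is handed in; nothing more can be done
None
```

The job is handed in at about 26.5 s; no verdict came back. I measured the nose about 3–4 mm in on the square carton's label, roughly 2 mm off centre and 1° off square, held for over 1 s. The reader then went back on its fork within about 1 mm of its start, released, and the can, tape and brown carton did not move.

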